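# Unlatch the test kiln and shelve the fired tile

## Task

The little test kiln has cooled. Swing its latch lever clear of the lid, lift the lid until it stands fully open, take out the fired test tile and stand it on the wooden tile ledge: down in the channel, in the middle of the gap between the two tiles already there, facing front as they do. Leave the lid open, and do not let any tile fall over.

Things in the scene. Friction and masses are not known exactly. Their poses are not given: they have to be found in the camera images.
- kiln: Box-shaped bench kiln, metal jacket, cream brick lining, fixed; 126 (x) x 199 (y) mm, rim 125 high. Origin: centre of underside; front faces -x, left-hand end +y. Chamber open upward under the lid, centred: 62 (x) x 135 (y), floor 40 above the origin. Beside the tile along x there is no room for a finger, along y there is. Cones 30 high stand in the last 16 mm at -y
- kiln_latch (a joint): Latch lever on the kiln's left-hand (+y) end, a flat steel bar turning level about an upright pivot, rad: 0 = lying forward along the kiln's end over a lug on the lid, which it holds down; grows as the free end swings outward away from the kiln (clockwise from above) to its stop at 0.85; clear of the lug above 0.4; stays where it is left
- latch_ball (a point): Centre of the black ball grip, 28 mm diameter, standing on a 10 mm stem at the free end of the latch lever, 85 mm from its pivot; about 170 mm above the desk; the bar lies 34 to 26 mm below this point
- latch_pivot (a point): Point on the upright axis of the latch lever, at the height of the ball's centre
- kiln_lid (a joint): Lid of the kiln, 26 mm thick, hinged along the kiln's back top edge, rad: 0 = shut, 1.57 = standing upright, stop at 1.9; stiff hinge, stays where it is left
- lid_bar (a point): Middle of the lid's lift bar: a round steel bar 12 mm thick and 90 mm long, parallel to the hinge, 46 mm in front of the lid's front edge (clear gap 38 mm), 139 mm above the desk when the lid is shut. It can be gripped from above with one finger in front of it and one behind, all the way up
- lid_hinge (a point): Point on the lid's hinge line, level with the middle of the lift bar; the hinge line runs along the kiln's y axis, and the bar's middle lies 180 mm from it
- fired_tile: The fired glaze test tile, L-shaped, 40 mm wide (its y), foot 40 mm deep (its x) and 6 mm thick, upright plate 7 mm thick and 75 mm high. Origin: centre of the underside of the foot; z up the plate; -x is its glazed front; the plate stands at x = +10 to +17 mm. Starts standing in the kiln with the width of its plate along the kiln's x axis; 45 g
- tile_plate (a point): Point in the middle of the fired tile's plate thickness and width, 60 mm above its underside
- tile_ledge: Wooden tile ledge, fixed, 242 mm long (its y): a channel with a floor 10 mm high, a back board at +x 92 mm high and a front lip at -x 24 mm high; channel 52 mm wide between board and lip. Origin: on the desk under the middle of the channel; -x is its front. A tile standing in it leaves too little room behind its plate for a finger, but there is room beside its edges
- tile_left: Test tile of the same shape and frame standing on the ledge towards its +y end
- tile_right: Test tile of the same shape and frame standing on the ledge towards its -y end

How it is judged:
On the way, in this order (a step that is already met when the one before it is completed fails the run):
1. the latch lever is swung clear of the lid's lug (value of joint kiln_latch above 0.4 rad), for 0.2 s.
2. the lid stands open, upright or nearly so (value of joint kiln_lid above 1.35 rad), for 0.2 s.
3. the fired tile is lifted out of the kiln (horizontal distance between fired_tile and kiln above 0.1 m), for 0.1 s.
At the end, for the whole second after the job is handed in: Latch lever above 0.4 rad, lid above 1.35 rad. The fired tile rests in the ledge channel: origin within 12 mm of the channel's middle line, 30 mm of the middle of its length and 4 mm of its floor; upright within 0.1 rad, facing front within 0.3 rad, plate at the back (value of joint kiln_latch above 0.4 rad and value of joint kiln_lid above 1.35 rad and x of fired_tile in the frame of tile_ledge between -0.012 and 0.012 m and y of fired_tile in the frame of tile_ledge between -0.03 and 0.03 m and z of fired_tile in the frame of tile_ledge between 0.006 and 0.014 m and x of tile_plate in the frame of tile_ledge above 0.003 m and angle between the x axis of fired_tile and the x axis of tile_ledge, either way round below 0.3 rad and angle between fired_tile's own z axis and vertical below 0.1 rad and linear speed of fired_tile below 0.02 m/s); the robot touches nothing.
It fails at once if the fired tile is tipped over (beyond 0.8 rad) (angle between fired_tile's own z axis and vertical above 0.8 rad).
It fails at once if a tile on the ledge is knocked over (tipped beyond 0.5 rad) (angle between any of tile_left, tile_right's own z axis and vertical above 0.5 rad).
It also fails if it takes over 70 s, if anything falls off the work surface, if the arm or the gripper's body presses on something with over 40 N, if the wrist force passes 120 N, or if a joint passes its speed limit or range.

## Robot

A 6-joint arm with a two-finger parallel gripper is mounted at the origin on a cart in front of the work surface, level with it; the furniture and walls round the work are solid. World frame = base frame: x ahead of the robot, y to its left, z up, the work surface at z = 0. Lengths are in m, angles in rad, forces in N, time in s.
With the tool pointing down it reaches from about 0.225 to 0.875 m from the base axis. Payload 3.4 kg.
Tool frame: the origin (TCP) lies on the mounting face of the last link; the fingertips stand 173 mm ahead of it and the grasp point (between the pads) lies 155 mm ahead of it; z points along the fingers, y is the line along which they close (so a half turn about z gives the same grasp; the last joint's range is limited). The gripper opens to 85 mm and grips with 20 to 120 N. Pads are 22 mm wide; open, the fingers measure 114 mm over their backs; the gripper's body (76 mm by 85 mm) begins 54 mm behind the grasp point. The pads swing forward as they close: fully open they stand 13 mm farther back than shut.
Start: joints at [1.116, 0.276, 1.505, -0, 1.361, -0.121], TCP at [0.188, 0.543, 0.405] pointing down, gripper open.
Joint ranges: [-2.89, 2.89], [-0.75, 2.08], [0.22, 2.7], [-1.18, 4.32], [0.11, 2.71], [-2.7, 2.7]. Speed limits (rad/s): [2.57, 2.57, 3.14, 3.14, 3.14, 3.14].

## Interface

Orientations are given as a unit quaternion [w, x, y, z].
In Python, from rig import manip gives the robot as it stands.
- The arm moves only by the tool carry_out, never from a script. Its arguments are lists of equal length, an entry for each row: "linear": the shift along the world's x, y, z each as a share of 500 mm, from -1 to 1, a list of three; "angular": the turn, a rotation vector about the world's x, y, z each as a share of 0.08 rad, from -1 to 1, a list of three; "hand": the opening, from 0 (shut) to 1 (fully open). In form: {"linear": [[x, y, z], ...], "angular": [[rx, ry, rz], ...], "hand": [hand, ...]}. A call has 1 to 8 rows; each row shifts and turns the commanded pose from where the row before left it; what a row does not reach is not made up. A row lasts 1/12 s, in which the tool goes at most 41.7 mm and 7.16 degrees, less where a joint would pass 70% of its speed; a pose out of reach is approached as far as the arm can. A call with a number of a shift or a turn outside -1 to 1 is refused whole. A call with a gripper value outside its range is refused whole. The fingers move at their own pace and stop on an object; "force" is the grip in N (left out, the last holds). Time passes only in rows, so rows that do not move let the fingers close. It gives the time, the measured TCP pose, the force, the opening and the grip force at its end, in the units of the state.
- manip.get_state(): the state, without advancing time (a new reading comes with each control period).
- manip.get_image(name): name is "side" or "top"; returns the picture (400x640x3 uint8, red, green, blue); there is no depth.
- manip.camera_params(name): a dict with "fx", "fy", "cx", "cy" (pixels), "k1" (the pictures are not rectified: a ray, as slopes to the right and down, at radius r is drawn at 1 + k1 r^2 times it, then the intrinsics apply), "view" (4x4, takes a point from world to camera coordinates). Camera axes: x right, y down, z forward; pixel columns grow to the right and rows downward; lengths in m; the calibration is good to about 2 mm. A picture is of the moment at which its call begins. camera_params takes no time and is no camera call.
- manip.sign_off(): hands the job in; it is judged then, once.
The state is a dict: "clock": time; "qpos": joint angles; "qd": joint speeds; "effort": joint torques, N m; "position": TCP position; "ee_rot": TCP orientation; "contact_force": force on the tool from outside, world axes, zero at the start; "moment": the same for the moment, N m; "width": finger opening in m; "gripper_force": force on a finger pad.
Only numpy, scipy, OpenCV 4.12 (cv2) and the standard library are available. Lean on these libraries where they do the work, as an engineer would, in place of code of your own. Each camera call takes 0.05 s, during which the arm holds its last target. There are 200 camera calls.

## Working session

There is one attempt and no reset: what is moved stays moved. The work goes in short steps, Python scripts to look and compute and a tool call to move; the robot and the scene stay as the last step left them, time stands still between calls to the robot, and variables do not carry over. Pictures are saved under pics/ and viewed, at most 10 in all, crops included, and the job is handed in when it is done.

Besides the shell and the picture viewer there is one more tool, called as name(argument=value, ...) on one line, values as JSON. carry_out: Moves the arm, as the interface text tells. Its arguments: {"type":"object","properties":{"linear":{"type":"array"},"angular":{"type":"array"},"hand":{"type":"array"},"force":{"type":"number"}},"required":["linear","angular","hand"]}

```bash
mkdir -p pics; ls; python3 - <<'E'
from rig import manip
import cv2
for n in("side","top"):
    cv2.imwrite(f"pics/{n}0.png",manip.get_image(n)[:,:,::-1]); print(manip.camera_params(n))
print(manip.get_state())
E
```

```text
pics
{'fx': 481.44254462235745, 'fy': 481.44254462235745, 'cx': 316.4196957868171, 'cy': 203.11629454849026, 'k1': 0.038993519191547726, 'view': array([[-0.96825855, -0.24941087,  0.01641937,  0.46236822],
       [-0.15139087,  0.53292058, -0.83251214,  0.31147545],
       [ 0.19888735, -0.80857274, -0.55376344,  0.93969418],
       [ 0.        ,  0.        ,  0.        ,  1.        ]])}
{'fx': 425.31146355016676, 'fy': 425.31146355016676, 'cx': 319.59666698703717, 'cy': 205.87382254131103, 'k1': -0.07021811232222198, 'view': array([[ 0.00784503, -0.99952283,  0.0298759 , -0.23188185],
       [-0.98264604, -0.01324276, -0.18501726,  0.55667772],
       [ 0.18532462, -0.02790597, -0.98228104,  0.94524876],
       [ 0.        ,  0.        ,  0.        ,  1.        ]])}
{'clock': 0.1, 'qpos': array([ 1.11600552e+00,  2.76527910e-01,  1.50603318e+00,  1.38068330e-05,
        1.36071939e+00, -1.20962815e-01]), 'qd': array([ 0.00042718, -0.00215825, -0.00366151, -0.00024712,  0.00184039,
        0.00015146]), 'effort': array([ 2.04186981e-03, -4.17699087e+01, -2.46405905e+01, -1.54636496e-04,
        5.81580010e-03, -7.96626125e-06]), 'position': array([0.18829949, 0.54308192, 0.40391755]), 'ee_rot': array([-2.46073866e-04,  1.66141396e-01,  9.86101579e-01, -8.07268238e-04]), 'contact_force': array([-0.38196235, -0.21107783,  0.09524845]), 'moment': array([-0.03519559,  0.04146682,  0.01324414]), 'gripper_force': 0.0, 'width': 0.08572448656131816}
```

View pics/side0.png

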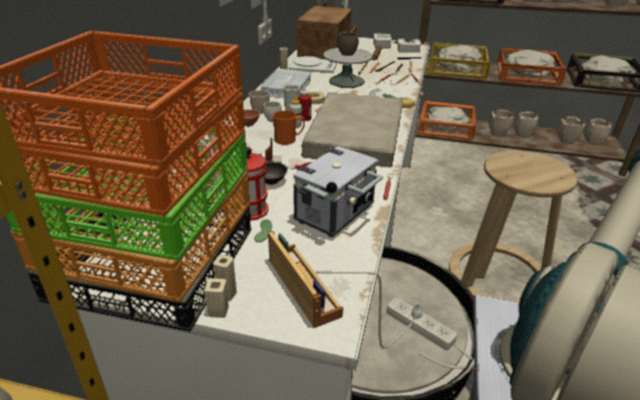

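View pics/top0.png

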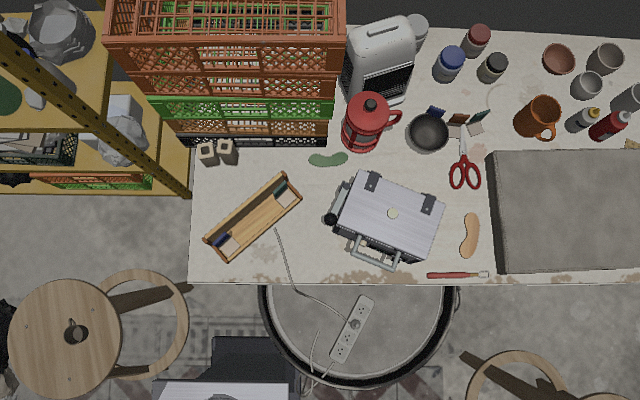

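The overview shows the kiln near top-camera (390,218), with its latch ball at (331,219) and lift bar at (373,260). The ledge is near (253,217). In the side camera the kiln is near (335,190) and the ledge near (305,280). I'll zoom in.

```bash
python3 - <<'E'
import cv2,numpy as np
t=cv2.imread("pics/top0.png")[160:285,190:460]; s=cv2.imread("pics/side0.png")[140:330,250:400]
cv2.imwrite("pics/c1.png",cv2.resize(t,(0,0),fx=2.96,fy=2.96,interpolation=cv2.INTER_CUBIC))
cv2.imwrite("pics/c2.png",cv2.resize(s,(0,0),fx=3,fy=3,interpolation=cv2.INTER_CUBIC))
E
```

```text
(no output)
```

View pics/c1.png

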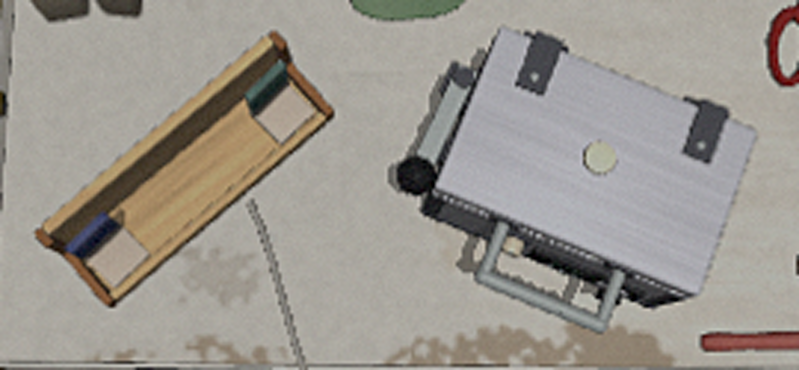

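View pics/c2.png

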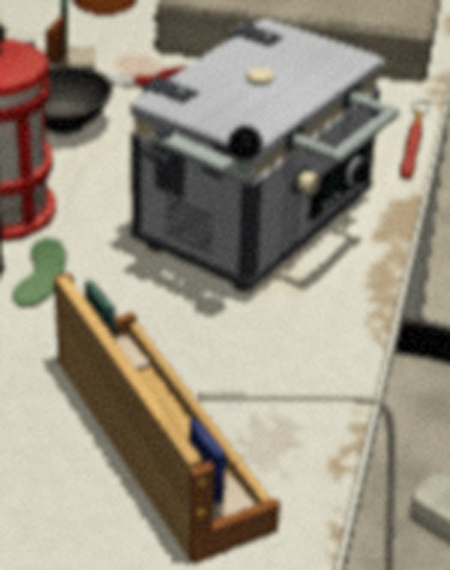

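```bash
cat > h.py <<'E'
import numpy as np,cv2
from rig import manip
def K(n):
    p=manip.camera_params(n); return p,np.array([[p['fx'],0,p['cx']],[0,p['fy'],p['cy']],[0,0,1]]),np.array([p['k1'],0,0,0.])
def ray(n,uv):
    p,k,d=K(n); V=p['view']; x=cv2.undistortPoints(np.array([[uv]],float),k,d)[0,0]
    R=V[:3,:3]; return -R.T@V[:3,3], R.T@np.array([*x,1])
def atz(n,uv,z):
    o,d=ray(n,uv); return o+d*(z-o[2])/d[2]
def tri(a,b):
    A=[];B=[]
    for n,uv in(("top",a),("side",b)):
        o,d=ray(n,uv); d/=np.linalg.norm(d); P=np.eye(3)-np.outer(d,d); A.append(P);B.append(P@o)
    return np.linalg.lstsq(np.vstack(A),np.hstack(B),rcond=None)[0]
def proj(n,X):
    p,k,d=K(n);V=p['view']; return cv2.projectPoints(np.atleast_2d(np.array(X,float)),cv2.Rodrigues(V[:3,:3])[0],V[:3,3],k,d)[0][:,0]
E
python3 - <<'E'
from h import *
np.set_printoptions(precision=4,suppress=True)
T=lambda u,v:(190+(u+.5)/2.96-.5,160+(v+.5)/2.96-.5); S=lambda u,v:(250+(u+.5)/3-.5,140+(v+.5)/3-.5)
for nm,p,z in [("ball",(414,175),.17),("piv",(460,75),.140),("LBL",(500,28),.151),("LBR",(757,130),.151),("LFR",(694,295),.151),("LFL",(435,190),.151),("barL",(482,275),.139),("barR",(603,325),.139),("bdL",(42,235),.092),("bdR",(278,35),.092),("lipL",(112,303),.024),("lipR",(332,115),.024)]:
    print(nm,atz("top",T(*p),z))
for nm,p,z in [("ball",(244,140),.17),("LBL",(134,103),.151),("LBR",(266,20),.151),("LFR",(384,62),.151),("barL",(300,147),.139),("barR",(396,112),.139),("bdR",(66,280),.092),("bdL",(200,468),.092),("lipL",(277,507),.024)]:
    print("s",nm,atz("side",S(*p),z))
print("tri ball",tri(T(414,175),S(244,140)), "barL",tri(T(482,275),S(300,147)),"barR",tri(T(603,325),S(396,112)))
E
```

```text
ball [ 0.5106 -0.2435  0.17  ]
piv [ 0.5901 -0.2786  0.14  ]
LBL [ 0.6233 -0.3072  0.151 ]
LBR [ 0.5498 -0.495   0.151 ]
LFR [ 0.4297 -0.4439  0.151 ]
LFL [ 0.503  -0.2595  0.151 ]
barL [ 0.4437 -0.2941  0.139 ]
barR [ 0.4088 -0.3806  0.139 ]
bdL [0.4735 0.0323 0.092 ]
bdR [ 0.6314 -0.1415  0.092 ]
lipL [ 0.427  -0.0101  0.024 ]
lipR [ 0.5827 -0.1835  0.024 ]
s ball [ 0.5088 -0.2495  0.17  ]
s LBL [ 0.6189 -0.3125  0.151 ]
s LBR [ 0.5437 -0.4961  0.151 ]
s LFR [ 0.424  -0.4447  0.151 ]
s barL [ 0.4718 -0.3008  0.139 ]
s barR [ 0.4029 -0.38    0.139 ]
s bdR [ 0.6211 -0.1339  0.092 ]
s bdL [0.47   0.0361 0.092 ]
s lipL [ 0.4244 -0.0086  0.024 ]
tri ball [ 0.5087 -0.2434  0.1739] barL [ 0.4567 -0.2919  0.1448] barR [ 0.4059 -0.3809  0.1384]
```

Both cameras agree to about 5 mm. The lid measures 0.20 m against 199 mm, and the ball-to-pivot distance is 88 mm against 85 mm. The kiln yaw is about -0.376, the ball is at (0.510,-0.245), the bar middle is at (0.4245,-0.3375), and the ledge middle is at (0.526,-0.074) with yaw about 0.735. I'll move over the ball next.

carry_out(linear=[[0.03, -0.072, 0], [0.03, -0.072, 0], [0.03, -0.072, 0], [0.03, -0.072, 0], [0.03, -0.072, 0], [0.03, -0.072, 0], [0.03, -0.072, 0], [0.03, -0.072, 0]], angular=[[0, 0, -0.065], [0, 0, -0.065], [0, 0, -0.065], [0, 0, -0.065], [0, 0, -0.065], [0, 0, -0.065], [0, 0, -0.065], [0, 0, -0.065]], hand=[1, 1, 1, 1, 1, 1, 1, 1], force=40)

```text
clock: 0.77
position: [0.3083, 0.2535, 0.4045]
ee_rot: [-0.0, 0.186, 0.982, -0.0]
contact_force: [0.6, -0.4, -0.3]
width: 0.085
gripper_force: 0.0
```

carry_out(linear=[[0.03, -0.072, 0], [0.03, -0.072, 0], [0.03, -0.072, 0], [0.03, -0.072, 0], [0.03, -0.072, 0], [0.03, -0.072, 0], [0.03, -0.072, 0], [0.03, -0.072, 0]], angular=[[0, 0, 0], [0, 0, 0], [0, 0, 0], [0, 0, 0], [0, 0, 0], [0, 0, 0], [0, 0, 0], [0, 0, 0]], hand=[1, 1, 1, 1, 1, 1, 1, 1])

```text
clock: 1.43
position: [0.4284, -0.0347, 0.4046]
ee_rot: [-0.0, 0.187, 0.982, 0.0]
contact_force: [1.0, 0.7, -0.2]
width: 0.0849
gripper_force: 0.0
```

carry_out(linear=[[0.03, -0.072, 0], [0.03, -0.072, 0], [0.03, -0.072, 0], [0.03, -0.072, 0], [0.03, -0.072, 0], [0, 0, 0], [0, 0, 0]], angular=[[0, 0, 0], [0, 0, 0], [0, 0, 0], [0, 0, 0], [0, 0, 0], [0, 0, 0], [0, 0, 0]], hand=[1, 1, 1, 1, 1, 1, 1])

```text
clock: 2.02
position: [0.5039, -0.2147, 0.4036]
ee_rot: [-0.001, 0.188, 0.982, 0.0]
contact_force: [-0.5, 0.9, -0.3]
width: 0.0853
gripper_force: 0.0
```

carry_out(linear=[[0.01, -0.062, 0], [0, 0, -0.05], [0, 0, -0.05], [0, 0, -0.049], [0, 0, 0], [0, 0, 0], [0, 0, 0], [0, 0, 0]], angular=[[0, 0, 0], [0, 0, 0], [0, 0, 0], [0, 0, 0], [0, 0, 0], [0, 0, 0], [0, 0, 0], [0, 0, 0]], hand=[1, 1, 1, 1, 0.2, 0.2, 0.2, 0.2], force=30)

```text
clock: 2.68
position: [0.5089, -0.2435, 0.3322]
ee_rot: [0.002, 0.186, 0.982, -0.001]
contact_force: [-0.3, -0.8, -0.1]
width: 0.0386
gripper_force: 0.0
```

carry_out(linear=[[0, 0, 0], [0, 0, 0], [0, 0, 0]], angular=[[0, 0, 0], [0, 0, 0], [0, 0, 0]], hand=[0.2, 0.2, 0.2])

```text
clock: 2.93
position: [0.5087, -0.2439, 0.3322]
ee_rot: [0.002, 0.187, 0.982, -0.001]
contact_force: [-1.7, -0.6, 6.8]
width: 0.026
gripper_force: 29.3
```

carry_out(linear=[[0.007, 0.0155, 0], [0.0085, 0.0147, 0], [0.01, 0.0138, 0], [0.0113, 0.0127, 0], [0.0125, 0.0115, 0], [0.0136, 0.0102, 0], [0.0145, 0.0088, 0], [0, 0, 0]], angular=[[0, 0, 0], [0, 0, 0], [0, 0, 0], [0, 0, 0], [0, 0, 0], [0, 0, 0], [0, 0, 0], [0, 0, 0]], hand=[0.2, 0.2, 0.2, 0.2, 0.2, 0.2, 0.2, 0.2])

```text
clock: 3.6
position: [0.5469, -0.1987, 0.332]
ee_rot: [-0.001, 0.186, 0.982, 0.001]
contact_force: [-4.3, 5.0, 8.8]
width: 0.0244
gripper_force: 29.0
```

carry_out(linear=[[0, 0, 0], [0, 0, 0], [0, 0, 0], [0, 0, 0], [0, 0, 0], [0, 0, 0.04], [0, 0, 0.08], [0, 0, 0.04]], angular=[[0, 0, 0], [0, 0, 0], [0, 0, 0], [0, 0, 0], [0, 0, 0], [0, 0, 0], [0, 0, 0], [0, 0, 0]], hand=[0.2, 0.2, 1, 1, 1, 1, 1, 1])

```text
clock: 4.27
position: [0.5476, -0.2006, 0.4131]
ee_rot: [0.002, 0.187, 0.982, -0.0]
contact_force: [1.1, -0.1, 0.4]
width: 0.0852
gripper_force: 0.0
```

```bash
python3 - <<'E'
from h import *
a=manip.get_image("top")[:,:,::-1];b=manip.get_image("side")[:,:,::-1]
t=cv2.resize(a[150:290,190:460],(0,0),fx=2,fy=2,interpolation=2);s=cv2.resize(b[120:340,250:410],(0,0),fx=1.6,fy=1.6,interpolation=2)
c=np.zeros((360,800,3),np.uint8);c[:280,:540]=t;c[:352,540:796]=s
cv2.imwrite("pics/l1.png",c);st=manip.get_state();print(st['position'],st['width'],st['clock'])
E
```

```text
[ 0.54814379 -0.20084225  0.41457843] 0.08543541319542415 4.3667
```

View pics/l1.png

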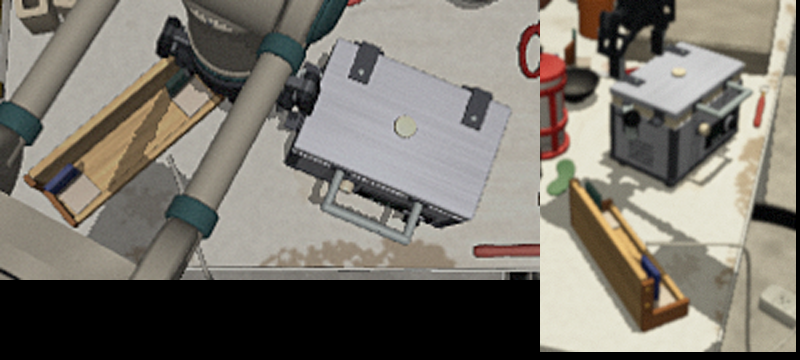

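The latch is clear: the ball sits well outside the lid end at (631,117) in the picture. Next I'll turn a quarter turn and go over the lift bar.

carry_out(linear=[[-0.0124, -0.0136, 0], [-0.0124, -0.0136, 0], [-0.0124, -0.0136, 0], [-0.0124, -0.0136, 0], [-0.0124, -0.0136, 0], [-0.0124, -0.0136, 0], [-0.0124, -0.0136, 0], [-0.0124, -0.0136, 0]], angular=[[0, 0, -1], [0, 0, -1], [0, 0, -1], [0, 0, -1], [0, 0, -1], [0, 0, -1], [0, 0, -1], [0, 0, -1]], hand=[0.55, 0.55, 0.55, 0.55, 0.55, 0.55, 0.55, 0.55])

```text
clock: 5.03
position: [0.497, -0.2549, 0.4088]
ee_rot: [-0.001, 0.488, 0.873, 0.0]
contact_force: [-1.0, 0.3, -0.1]
width: 0.047
gripper_force: 0.0
```

carry_out(linear=[[-0.0124, -0.0136, 0], [-0.0124, -0.0136, 0], [-0.0124, -0.0136, 0], [-0.0124, -0.0136, 0], [-0.0124, -0.0136, 0], [-0.0124, -0.0136, 0], [-0.0124, -0.0136, 0], [-0.0124, -0.0136, 0]], angular=[[0, 0, -1], [0, 0, -1], [0, 0, -1], [0, 0, -1], [0, 0, -1], [0, 0, -1], [0, 0, -1], [0, 0, -1]], hand=[0.55, 0.55, 0.55, 0.55, 0.55, 0.55, 0.55, 0.55])

```text
clock: 5.7
position: [0.4473, -0.3093, 0.4088]
ee_rot: [-0.001, 0.738, 0.675, -0.0]
contact_force: [-0.2, -0.2, 0.3]
width: 0.0469
gripper_force: 0.0
```

carry_out(linear=[[-0.0124, -0.0136, 0], [-0.0124, -0.0136, 0], [-0.0124, -0.0136, 0], [-0.0124, -0.0136, 0], [0, 0, 0], [0, 0, 0]], angular=[[0, 0, -1], [0, 0, -1], [0, 0, -1], [0, 0, -0.64], [0, 0, 0], [0, 0, 0]], hand=[0.55, 0.55, 0.55, 0.55, 0.55, 0.55])

```text
clock: 6.2
position: [0.4229, -0.3362, 0.4092]
ee_rot: [-0.001, 0.827, 0.563, 0.0]
contact_force: [0.4, 0.4, 0.4]
width: 0.0469
gripper_force: 0.0
```

carry_out(linear=[[0.002, -0.001, -0.06], [0, 0, -0.06], [0, 0, -0.06], [0, 0, -0.03], [0, 0, -0.02], [0, 0, 0]], angular=[[0, 0, 0], [0, 0, 0], [0, 0, 0], [0, 0, 0], [0, 0, 0], [0, 0, 0]], hand=[0.55, 0.55, 0.55, 0.55, 0.55, 0.55])

```text
clock: 6.7
position: [0.4238, -0.3357, 0.2928]
ee_rot: [-0.002, 0.826, 0.563, -0.0]
contact_force: [-0.1, 0.3, -0.0]
width: 0.047
gripper_force: 0.0
```

carry_out(linear=[[0, 0, 0], [0, 0, 0], [0, 0, 0], [0, 0, 0], [0, 0, 0], [0, 0, 0]], angular=[[0, 0, 0], [0, 0, 0], [0, 0, 0], [0, 0, 0], [0, 0, 0], [0, 0, 0]], hand=[0.05, 0.05, 0.05, 0.05, 0.05, 0.05], force=40)

```text
clock: 7.2
position: [0.4251, -0.3372, 0.2968]
ee_rot: [0.002, 0.827, 0.562, 0.001]
contact_force: [3.1, -0.8, 5.4]
width: 0.0104
gripper_force: 39.2
```

```bash
python3 - <<'E'
import numpy as np
for hz in(.139,.132,.125):
    a0=np.arcsin((.139-hz)/.18); f=np.linspace(0,1.6,21)+a0
    h=-.18*np.cos(f); z=.18*np.sin(f); dh=np.diff(h)/.5; dz=np.diff(z)/.5
    print(hz); print([[round(v,4) for v in (.930*a,-.367*a,b)] for a,b in zip(dh,dz)])
E
```

```text
0.139
[[np.float64(0.0011), np.float64(-0.0004), np.float64(0.0288)], [np.float64(0.0032), np.float64(-0.0013), np.float64(0.0286)], [np.float64(0.0053), np.float64(-0.0021), np.float64(0.0282)], [np.float64(0.0074), np.float64(-0.0029), np.float64(0.0277)], [np.float64(0.0094), np.float64(-0.0037), np.float64(0.0269)], [np.float64(0.0114), np.float64(-0.0045), np.float64(0.026)], [np.float64(0.0133), np.float64(-0.0053), np.float64(0.025)], [np.float64(0.0151), np.float64(-0.006), np.float64(0.0238)], [np.float64(0.0168), np.float64(-0.0066), np.float64(0.0224)], [np.float64(0.0184), np.float64(-0.0073), np.float64(0.0209)], [np.float64(0.0199), np.float64(-0.0079), np.float64(0.0192)], [np.float64(0.0213), np.float64(-0.0084), np.float64(0.0174)], [np.float64(0.0225), np.float64(-0.0089), np.float64(0.0156)], [np.float64(0.0236), np.float64(-0.0093), np.float64(0.0136)], [np.float64(0.0245), np.float64(-0.0097), np.float64(0.0115)], [np.float64(0.0253), np.float64(-0.01), np.float64(0.0094)], [np.float64(0.0259), np.float64(-0.0102), np.float64(0.0071)], [np.float64(0.0264), np.flo
[... 1989 characters left out ...]
0.0209)], [np.float64(0.0199), np.float64(-0.0079), np.float64(0.0193)], [np.float64(0.0213), np.float64(-0.0084), np.float64(0.0175)], [np.float64(0.0225), np.float64(-0.0089), np.float64(0.0156)], [np.float64(0.0236), np.float64(-0.0093), np.float64(0.0136)], [np.float64(0.0245), np.float64(-0.0097), np.float64(0.0116)], [np.float64(0.0253), np.float64(-0.01), np.float64(0.0094)], [np.float64(0.0259), np.float64(-0.0102), np.float64(0.0072)], [np.float64(0.0264), np.float64(-0.0104), np.float64(0.005)], [np.float64(0.0267), np.float64(-0.0105), np.float64(0.0027)], [np.float64(0.0268), np.float64(-0.0106), np.float64(0.0004)], [np.float64(0.0267), np.float64(-0.0105), np.float64(-0.0019)]]
```

carry_out(linear=[[0.0021, -0.0008, 0.0287], [0.0042, -0.0017, 0.0284], [0.0063, -0.0025, 0.028], [0.0084, -0.0033, 0.0273]], angular=[[0, 0, 0], [0, 0, 0], [0, 0, 0], [0, 0, 0]], hand=[0.05, 0.05, 0.05, 0.05])

```text
clock: 7.53
position: [0.436, -0.3417, 0.3514]
ee_rot: [0.002, 0.827, 0.562, 0.001]
contact_force: [9.5, -4.5, -11.0]
width: 0.0102
gripper_force: 38.8
```

carry_out(linear=[[0.015, -0.006, 0.0261], [0.0145, -0.0058, 0.025], [0.0151, -0.0059, 0.0238], [0.0168, -0.0066, 0.0224]], angular=[[0, 0, 0], [0, 0, 0], [0, 0, 0], [0, 0, 0]], hand=[0.05, 0.05, 0.05, 0.05])

```text
clock: 7.87
position: [0.4631, -0.3525, 0.3989]
ee_rot: [-0.004, 0.827, 0.563, -0.003]
contact_force: [-4.7, -1.1, -2.7]
width: 0.0103
gripper_force: 39.0
```

Forces are small now, so I'll continue on that arc.

carry_out(linear=[[0.0184, -0.0073, 0.0209], [0.0199, -0.0079, 0.0193], [0.0213, -0.0084, 0.0175], [0.0225, -0.0089, 0.0156]], angular=[[0, 0, 0], [0, 0, 0], [0, 0, 0], [0, 0, 0]], hand=[0.05, 0.05, 0.05, 0.05])

```text
clock: 8.2
position: [0.5016, -0.368, 0.4378]
ee_rot: [-0.007, 0.827, 0.562, -0.006]
contact_force: [-15.9, 4.6, 14.8]
width: 0.0107
gripper_force: 39.3
```

carry_out(linear=[[0.0236, -0.0093, 0.0136], [0.0245, -0.0097, 0.0116], [0.0253, -0.01, 0.0094], [0.0259, -0.0102, 0.0072]], angular=[[0, 0, 0], [0, 0, 0], [0, 0, 0], [0, 0, 0]], hand=[0.05, 0.05, 0.05, 0.05])

```text
clock: 8.53
position: [0.5531, -0.3884, 0.4619]
ee_rot: [-0.001, 0.827, 0.562, -0.003]
contact_force: [-8.6, 2.5, 16.2]
width: 0.0103
gripper_force: 42.1
```

carry_out(linear=[[0.0262, -0.0103, 0.012], [0.0265, -0.0104, 0.009], [0.0267, -0.0105, 0.004], [0.011, -0.0044, 0.001], [0, 0, 0]], angular=[[0, 0, 0], [0, 0, 0], [0, 0, 0], [0, 0, 0], [0, 0, 0]], hand=[0.05, 0.05, 0.05, 0.05, 0.05])

```text
clock: 8.95
position: [0.6011, -0.4079, 0.469]
ee_rot: [-0.001, 0.827, 0.562, -0.002]
contact_force: [-0.9, -4.9, -4.2]
width: 0.0101
gripper_force: 39.2
```

carry_out(linear=[[0, 0, 0], [0, 0, 0], [0, 0, 0], [0, 0, 0.04], [0, 0, 0.05], [-0.03, 0.03, 0], [-0.04, 0.04, 0], [-0.04, 0.05, 0]], angular=[[0, 0, 0], [0, 0, 0], [0, 0, 0], [0, 0, 0], [0, 0, 0], [0, 0, 0], [0, 0, 0], [0, 0, 0]], hand=[0.55, 0.55, 0.55, 0.55, 0.55, 0.55, 0.55, 0.55])

```text
clock: 9.62
position: [0.5457, -0.3462, 0.5161]
ee_rot: [0.001, 0.827, 0.562, 0.001]
contact_force: [-0.4, 0.3, 0.8]
width: 0.0468
gripper_force: 0.0
```

carry_out(linear=[[-0.03, 0.05, 0], [-0.03, 0.05, 0], [-0.03, 0.05, 0], [-0.03, 0.05, 0], [-0.03, 0.05, 0], [-0.03, 0.05, 0], [0, 0.05, 0], [0, 0.05, 0]], angular=[[0, 0, 1], [0, 0, 1], [0, 0, 1], [0, 0, 1], [0, 0, 1], [0, 0, 1], [0, 0, 1], [0, 0, 1]], hand=[0.55, 0.55, 0.55, 0.55, 0.55, 0.55, 0.55, 0.55])

```text
clock: 10.28
position: [0.4545, -0.1446, 0.5169]
ee_rot: [0.001, 0.606, 0.795, 0.001]
contact_force: [0.3, 0.5, 0.3]
width: 0.0468
gripper_force: 0.0
```

```bash
python3 - <<'E'
from h import *
a=manip.get_image("top")[:,:,::-1];b=manip.get_image("side")[:,:,::-1]
cv2.imwrite("pics/t2f.png",a);cv2.imwrite("pics/s2f.png",b)
t=cv2.resize(a[150:290,310:460],(0,0),fx=3,fy=3,interpolation=2);s=cv2.resize(b[100:240,280:400],(0,0),fx=2.9,fy=2.9,interpolation=2)
c=np.zeros((420,800,3),np.uint8);c[:420,:450]=t;c[:406,450:798]=s
cv2.imwrite("pics/l2.png",c);st=manip.get_state();print(st['position'],st['width'],st['clock'])
E
```

```text
[ 0.45478468 -0.1429282   0.51708323] 0.047008688429566875 10.3833
```

View pics/l2.png

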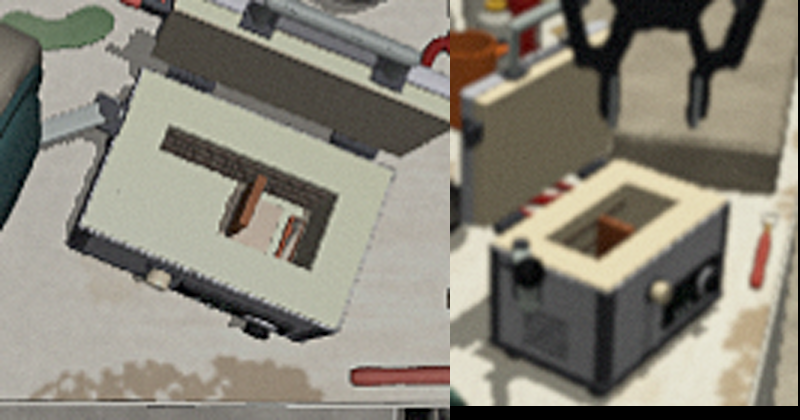

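The lid stands upright. The tile plate runs from about (262,177) to (235,230) in the top crop, with its foot toward -y and a cone at (290,235). I'll zoom in on the plate.

```bash
python3 - <<'E'
import cv2,numpy as np
a=cv2.imread("pics/t2f.png");b=cv2.imread("pics/s2f.png")
t=cv2.resize(a[190:250,360:425],(0,0),fx=7,fy=7,interpolation=2);s=cv2.resize(b[155:205,305:365],(0,0),fx=5.5,fy=5.5,interpolation=2)
c=np.zeros((420,800,3),np.uint8);c[:420,:455]=t;c[:275,460:790]=s
cv2.imwrite("pics/l3.png",c)
E
```

```text
(no output)
```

View pics/l3.png

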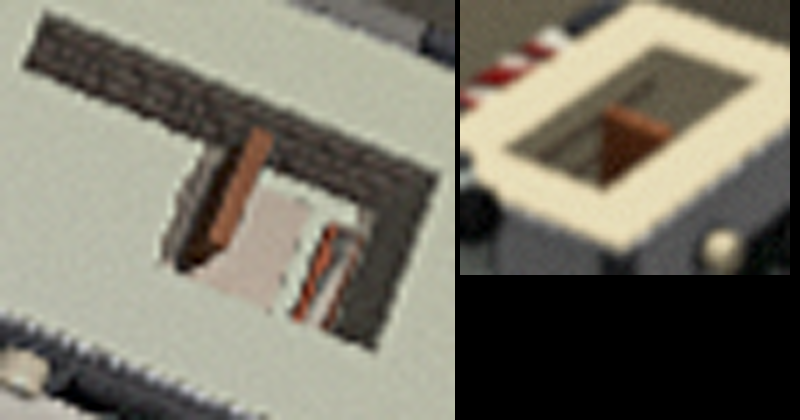

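```bash
python3 - <<'E'
from h import *
np.set_printoptions(precision=4,suppress=True)
T=lambda u,v:(360+(u+.5)/7-.5,190+(v+.5)/7-.5); S=lambda u,v:(305+(u-460+.5)/5.5-.5,155+(v+.5)/5.5-.5)
c=np.array([.524,-.378]);X=np.array([.93,-.367]);Y=np.array([.367,.93])
def q(n,p): return n,p[:3],(p[:2]-c)@X,(p[:2]-c)@Y
for n,u,v,z in[("c",240,187,.115),("e1",260,131,.115),("e2",219,241,.115),("oBL",45,15,.125),("oBR",440,175,.125),("oFR",378,350,.125)]: print(q(n,atz("top",T(u,v),z)))
for n,u,v,z in[("sc",640,118,.115),("e1",607,105,.115),("e2",672,131,.115),("oFL",605,187,.125),("oBL",510,150,.125),("oBR",655,45,.125),("oFR",755,80,.125)]: print(q(n,atz("side",S(u,v),z)))
print(tri(T(240,187),S(640,118)))
E
```

```text
('c', array([ 0.5266, -0.3891,  0.115 ]), np.float64(0.006509093878668356), np.float64(-0.009380113851143576))
('e1', array([ 0.5447, -0.396 ,  0.115 ]), np.float64(0.025877492577399824), np.float64(-0.009112221618031397))
('e2', array([ 0.5093, -0.382 ,  0.115 ]), np.float64(-0.01223033838362639), np.float64(-0.009139569257726146))
('oBL', array([ 0.5792, -0.3263,  0.125 ]), np.float64(0.03236872907911325), np.float64(0.0683503136567867))
('oBR', array([ 0.5295, -0.4508,  0.125 ]), np.float64(0.03186747159382536), np.float64(-0.06564745239020346))
('oFR', array([ 0.4741, -0.4292,  0.125 ]), np.float64(-0.027608407310794492), np.float64(-0.0659458562101889))
('sc', array([ 0.5226, -0.3933,  0.115 ]), np.float64(0.004307816292955153), np.float64(-0.014722561821587815))
('e1', array([ 0.541 , -0.4012,  0.115 ]), np.float64(0.024320784205739177), np.float64(-0.015291824862710718))
('e2', array([ 0.5049, -0.3854,  0.115 ]), np.float64(-0.015013850533337094), np.float64(-0.013862983877735555))
('oFL', array([ 0.5214, -0.3104,  0.125 ]), np.float64(-0.02720503184573017), np.float64(0.061886390091638016))
('oBL', array([ 0.5721, -0.3303,  0.125 ]), np.float64(0.02722061396386958), np.float64(0.06198173458246994))
('oBR', array([ 0.5277, -0.4498,  0.125 ]), np.float64(0.0297506708801459), np.float64(-0.06541741529049662))
('oFR', array([ 0.4725, -0.4285,  0.125 ]), np.float64(-0.029352860792226196), np.float64(-0.06586323612953536))
[ 0.5239 -0.3887  0.1179]
```

The plate centre is at about (0.524,-0.391), its measured width is 38–40 mm, and it is near the chamber's axis as expected. I'll turn back and go over it.

carry_out(linear=[[0.0117, -0.0414, 0], [0.0117, -0.0414, 0], [0.0117, -0.0414, 0], [0.0117, -0.0414, 0], [0.0117, -0.0414, 0], [0.0117, -0.0414, 0], [0.0117, -0.0414, 0], [0.0117, -0.0414, 0]], angular=[[0, 0, 1], [0, 0, 1], [0, 0, 1], [0, 0, 1], [0, 0, 1], [0, 0, 1], [0, 0, 1], [0, 0, 1]], hand=[0.45, 0.45, 0.45, 0.45, 0.45, 0.45, 0.45, 0.45])

```text
clock: 11.05
position: [0.5029, -0.3134, 0.5161]
ee_rot: [0.001, 0.326, 0.945, 0.0]
contact_force: [0.5, 0.4, 0.0]
width: 0.0384
gripper_force: 0.0
```

carry_out(linear=[[0.0117, -0.0414, 0], [0.0117, -0.0414, 0], [0.0117, -0.0414, 0], [0.0117, -0.0414, 0], [0, 0, -0.06], [0, 0, -0.07], [0, 0, 0], [0, 0, 0]], angular=[[0, 0, 1], [0, 0, 1], [0, 0, 1], [0, 0, 0.6], [0, 0, 0], [0, 0, 0], [0, 0, 0], [0, 0, 0]], hand=[0.45, 0.45, 0.45, 0.45, 0.45, 0.45, 0.45, 0.45])

```text
clock: 11.72
position: [0.5259, -0.395, 0.449]
ee_rot: [-0.002, 0.189, 0.982, 0.001]
contact_force: [-0.2, 0.8, 0.9]
width: 0.0385
gripper_force: 0.0
```

carry_out(linear=[[-0.002, 0.007, -0.07], [0, 0, -0.07], [0, 0, -0.07], [0, 0, 0]], angular=[[0, 0, 0], [0, 0, 0], [0, 0, 0], [0, 0, 0]], hand=[0.45, 0.45, 0.45, 0.45])

```text
clock: 12.05
position: [0.5245, -0.3905, 0.3417]
ee_rot: [-0.004, 0.188, 0.982, 0.002]
contact_force: [-0.0, -0.1, -0.5]
width: 0.0384
gripper_force: 0.0
```

carry_out(linear=[[0, 0, -0.05], [0, 0, -0.05], [0, 0, -0.04], [0, 0, -0.03], [0, 0, 0]], angular=[[0, 0, 0], [0, 0, 0], [0, 0, 0], [0, 0, 0], [0, 0, 0]], hand=[0.45, 0.45, 0.45, 0.45, 0.45])

```text
clock: 12.47
position: [0.526, -0.392, 0.2613]
ee_rot: [-0.0, 0.188, 0.982, 0.0]
contact_force: [0.4, -0.7, 0.1]
width: 0.0383
gripper_force: 0.0
```

carry_out(linear=[[0, 0, -0.004], [0, 0, 0], [0, 0, 0], [0, 0, 0], [0, 0, 0], [0, 0, 0], [0, 0, 0]], angular=[[0, 0, 0], [0, 0, 0], [0, 0, 0], [0, 0, 0], [0, 0, 0], [0, 0, 0], [0, 0, 0]], hand=[0, 0, 0, 0, 0, 0, 0], force=30)

```text
clock: 13.05
position: [0.526, -0.392, 0.2611]
ee_rot: [0.002, 0.188, 0.982, -0.001]
contact_force: [0.4, -0.5, 5.3]
width: 0.0061
gripper_force: 36.2
```

carry_out(linear=[[0, 0, 0.02], [0, 0, 0.03], [0, 0, 0.05], [0, 0, 0.06], [0, 0, 0.06], [0, 0, 0.05], [0, 0, 0.03], [0, 0, 0]], angular=[[0, 0, 0], [0, 0, 0], [0, 0, 0], [0, 0, 0], [0, 0, 0], [0, 0, 0], [0, 0, 0], [0, 0, 0]], hand=[0, 0, 0, 0, 0, 0, 0, 0])

```text
clock: 13.72
position: [0.5258, -0.3918, 0.414]
ee_rot: [0.004, 0.188, 0.982, -0.002]
contact_force: [0.7, 0.4, -0.5]
width: 0.0059
gripper_force: 35.3
```

```bash
python3 - <<'E'
from h import *
np.set_printoptions(precision=4,suppress=True)
T=lambda u,v:(190+(u+.5)/2.96-.5,160+(v+.5)/2.96-.5)
for p in [(250,205),(275,280),(300,365),(390,350),(360,365)]: print(p,atz("top",T(*p),0))
# tiles on ledge: plate top edge (z .085) and ledge
for p in [(92,230),(268,85)]: print("plate",atz("top",T(*p),.085))
for p in [(128,232),(112,283),(300,88),(287,145)]: print("foot",p,atz("top",T(*p),.016))
a=manip.get_image("top")[:,:,::-1];b=manip.get_image("side")[:,:,::-1]
c=np.zeros((600,800,3),np.uint8)
c[:420,:800]=cv2.resize(a[140:280,190:457],(800,420),interpolation=2);
c[420:600,:800]=0
cv2.imwrite("pics/t3f.png",a);cv2.imwrite("pics/s3f.png",b)
t=cv2.resize(a[130:290,190:460],(0,0),fx=1.85,fy=1.85,interpolation=2);s=cv2.resize(b[80:330,250:400],(0,0),fx=2,fy=2,interpolation=2)
c=np.zeros((500,800,3),np.uint8);c[:296,:499]=t[:296,:499];c[:500,500:800]=s
cv2.imwrite("pics/l4.png",c)
E
```

```text
(250, 205) [ 0.5105 -0.1163  0.    ]
(275, 280) [ 0.4487 -0.1384  0.    ]
(300, 365) [ 0.38   -0.1603  0.    ]
(390, 350) [ 0.3927 -0.2333  0.    ]
(360, 365) [ 0.3804 -0.209   0.    ]
plate [ 0.4786 -0.0037  0.085 ]
plate [ 0.5932 -0.1344  0.085 ]
foot (128, 232) [ 0.485 -0.019  0.016]
foot (112, 283) [ 0.4435 -0.0079  0.016 ]
foot (300, 88) [ 0.6069 -0.1564  0.016 ]
foot (287, 145) [ 0.5586 -0.1467  0.016 ]
```

View pics/l4.png

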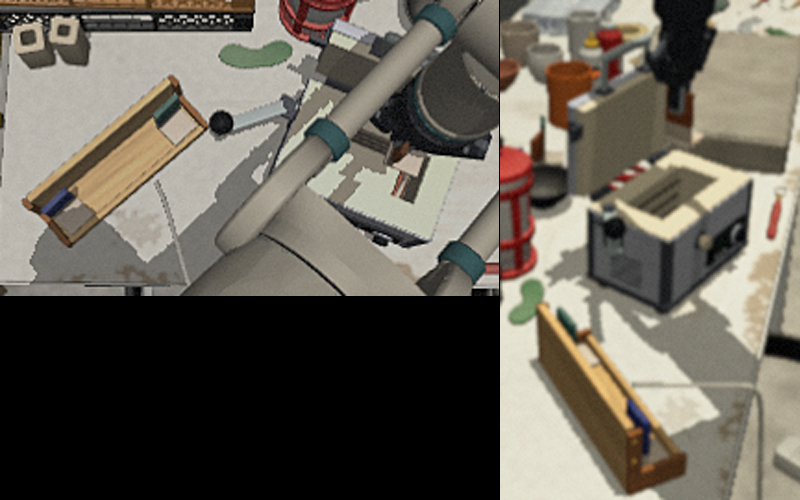

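The tile is clear of the kiln and hanging in the grip. The latch points outward and the lid is up. I'll set the tile down for the regrip on clear desk near (0.445,-0.205), away from the cable, already turned to the ledge's yaw.

carry_out(linear=[[-0.0203, 0.0468, 0], [-0.0203, 0.0468, 0], [-0.0203, 0.0468, 0], [-0.0203, 0.0468, 0], [-0.0203, 0.0468, 0], [-0.0203, 0.0468, 0], [-0.0203, 0.0468, 0], [-0.0203, 0.0468, 0]], angular=[[0, 0, -0.72], [0, 0, -0.72], [0, 0, -0.72], [0, 0, -0.72], [0, 0, -0.72], [0, 0, -0.72], [0, 0, -0.72], [0, 0, -0.72]], hand=[0, 0, 0, 0, 0, 0, 0, 0])

```text
clock: 14.48
position: [0.443, -0.2028, 0.4065]
ee_rot: [-0.002, 0.409, 0.913, 0.0]
contact_force: [-0.6, 0.8, -0.4]
width: 0.0056
gripper_force: 35.2
```

carry_out(linear=[[0, 0, 0], [0, 0, -0.05], [0, 0, -0.07], [0, 0, -0.07], [0, 0, -0.07], [0, 0, -0.06], [0, 0, -0.03], [0, 0, 0]], angular=[[0, 0, 0], [0, 0, 0], [0, 0, 0], [0, 0, 0], [0, 0, 0], [0, 0, 0], [0, 0, 0], [0, 0, 0]], hand=[0, 0, 0, 0, 0, 0, 0, 0])

```text
clock: 15.15
position: [0.442, -0.2032, 0.2289]
ee_rot: [-0.006, 0.407, 0.913, 0.001]
contact_force: [-0.5, 0.1, -0.7]
width: 0.0059
gripper_force: 35.2
```

carry_out(linear=[[0, 0, -0.006], [0, 0, -0.004], [0, 0, 0], [0, 0, 0]], angular=[[0, 0, 0], [0, 0, 0], [0, 0, 0], [0, 0, 0]], hand=[0, 0, 0, 0])

```text
clock: 15.48
position: [0.4446, -0.2045, 0.2296]
ee_rot: [0.001, 0.407, 0.913, -0.0]
contact_force: [-0.1, -0.2, -0.3]
width: 0.006
gripper_force: 35.2
```

carry_out(linear=[[0, 0, -0.003], [0, 0, -0.002], [0, 0, 0]], angular=[[0, 0, 0], [0, 0, 0], [0, 0, 0]], hand=[0, 0, 0])

```text
clock: 15.73
position: [0.4442, -0.2043, 0.2265]
ee_rot: [0.0, 0.407, 0.913, -0.0]
contact_force: [-0.8, -0.1, 0.1]
width: 0.0057
gripper_force: 35.2
```

carry_out(linear=[[0, 0, -0.004], [0, 0, -0.004], [0, 0, 0], [0, 0, 0]], angular=[[0, 0, 0], [0, 0, 0], [0, 0, 0], [0, 0, 0]], hand=[0, 0, 0, 0])

```text
clock: 16.07
position: [0.4441, -0.2042, 0.2219]
ee_rot: [-0.0, 0.407, 0.913, 0.0]
contact_force: [0.1, -0.2, 0.2]
width: 0.0057
gripper_force: 35.2
```

carry_out(linear=[[0, 0, -0.002], [0, 0, 0], [0, 0, 0]], angular=[[0, 0, 0], [0, 0, 0], [0, 0, 0]], hand=[0, 0, 0])

```text
clock: 16.32
position: [0.4443, -0.2043, 0.2211]
ee_rot: [0.0, 0.408, 0.913, 0.0]
contact_force: [0.4, 0.1, -0.7]
width: 0.0057
gripper_force: 35.3
```

carry_out(linear=[[0, 0, -0.002], [0, 0, 0], [0, 0, 0]], angular=[[0, 0, 0], [0, 0, 0], [0, 0, 0]], hand=[0, 0, 0])

```text
clock: 16.57
position: [0.4443, -0.2042, 0.2211]
ee_rot: [0.0, 0.407, 0.913, 0.0]
contact_force: [-0.1, 1.2, 7.8]
width: 0.0059
gripper_force: 36.6
```

carry_out(linear=[[0, 0, -0.002], [0, 0, 0], [0, 0, 0]], angular=[[0, 0, 0], [0, 0, 0], [0, 0, 0]], hand=[0, 0, 0])

```text
clock: 16.82
position: [0.4443, -0.2042, 0.2211]
ee_rot: [0.001, 0.407, 0.913, 0.0]
contact_force: [-3.0, 2.5, 15.2]
width: 0.0057
gripper_force: 37.8
```

carry_out(linear=[[0, 0, -0.002], [0, 0, 0], [0, 0, 0]], angular=[[0, 0, 0], [0, 0, 0], [0, 0, 0]], hand=[0, 0, 0])

```text
clock: 17.07
position: [0.4442, -0.2041, 0.221]
ee_rot: [0.001, 0.407, 0.913, 0.0]
contact_force: [-4.5, 4.0, 24.2]
width: 0.0058
gripper_force: 39.0
```

carry_out(linear=[[0, 0, 0.005], [0, 0, 0], [0, 0, 0], [0, 0, 0], [0, 0, 0.03], [0, 0, 0.06], [0, 0, 0.06], [0, 0, 0]], angular=[[0, 0, 0], [0, 0, 0], [0, 0, 0], [0, 0, 0], [0, 0, 0], [0, 0, 0], [0, 0, 0], [0, 0, 0]], hand=[0, 0.45, 0.45, 0.45, 0.45, 0.45, 0.45, 0.75])

```text
clock: 17.73
position: [0.446, -0.2054, 0.3]
ee_rot: [0.005, 0.407, 0.913, -0.001]
contact_force: [0.2, -0.8, 0.9]
width: 0.0489
gripper_force: 0.0
```

carry_out(linear=[[0, 0, 0], [0, 0, 0], [0, 0, 0], [0, 0, 0], [0, 0, 0], [0, 0, 0], [0, 0, 0], [0, 0, 0]], angular=[[0, 0, -1], [0, 0, -1], [0, 0, -1], [0, 0, -1], [0, 0, -1], [0, 0, -1], [0, 0, -1], [0, 0, -1]], hand=[0.75, 0.75, 0.75, 0.75, 0.75, 0.75, 0.75, 0.75])

```text
clock: 18.4
position: [0.4441, -0.2042, 0.2947]
ee_rot: [-0.001, 0.676, 0.737, -0.0]
contact_force: [0.6, -0.2, -0.1]
width: 0.0641
gripper_force: 0.0
```

carry_out(linear=[[0, 0, 0], [0, 0, 0], [0, 0, 0], [0, 0, 0], [0, 0, 0], [0, 0, 0], [0, 0, 0], [0, 0, 0]], angular=[[0, 0, -1], [0, 0, -1], [0, 0, -1], [0, 0, -1], [0, 0, -1], [0, 0, -1], [0, 0, -1], [0, 0, -1]], hand=[0.75, 0.75, 0.75, 0.75, 0.75, 0.75, 0.75, 0.75])

```text
clock: 19.07
position: [0.4441, -0.2043, 0.2947]
ee_rot: [-0.001, 0.873, 0.487, -0.0]
contact_force: [-0.0, 0.2, 0.9]
width: 0.0641
gripper_force: 0.0
```

carry_out(linear=[[-0.002, -0.0018, 0], [-0.002, -0.0018, 0], [-0.002, -0.0018, 0], [0, 0, 0], [0, 0, 0]], angular=[[0, 0, -1], [0, 0, -1], [0, 0, -1], [0, 0, -0.64], [0, 0, 0]], hand=[0.75, 0.75, 0.75, 0.75, 0.75])

```text
clock: 19.48
position: [0.4411, -0.207, 0.2948]
ee_rot: [-0.001, 0.934, 0.357, -0.0]
contact_force: [0.2, -0.1, 0.1]
width: 0.064
gripper_force: 0.0
```

```bash
python3 - <<'E'
from h import *
a=manip.get_image("top")[:,:,::-1];b=manip.get_image("side")[:,:,::-1]
cv2.imwrite("pics/t4f.png",a);cv2.imwrite("pics/s4f.png",b)
t=cv2.resize(a[165:265,195:310],(0,0),fx=4,fy=4,interpolation=2);s=cv2.resize(b[200:330,260:370],(0,0),fx=3,fy=3,interpolation=2)
c=np.zeros((400,800,3),np.uint8);c[:400,:460]=t;c[:390,465:795]=s
cv2.imwrite("pics/l5.png",c);st=manip.get_state();print(st['position'],st['width'],st['clock'])
E
```

```text
[ 0.44112943 -0.20695868  0.29501971] 0.06408536985815293 19.5833
```

View pics/l5.png

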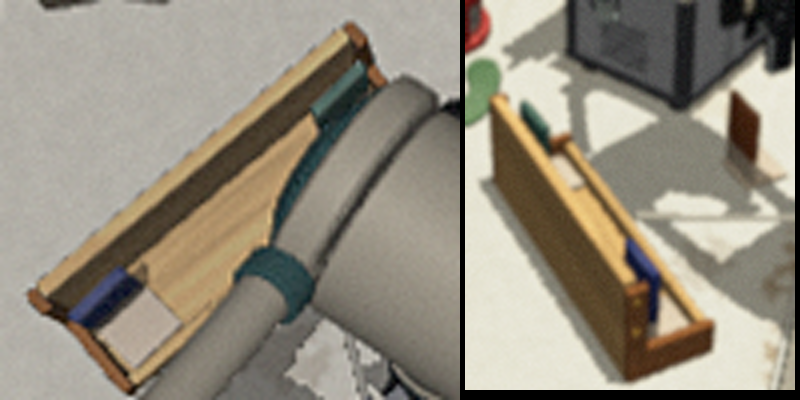

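```bash
python3 - <<'E'
from h import *
np.set_printoptions(precision=4,suppress=True)
T=lambda u,v:(195+(u+.5)/4-.5,165+(v+.5)/4-.5); S=lambda u,v:(260+(u-465+.5)/3-.5,200+(v+.5)/3-.5)
B=[atz("top",T(99,294),.085),atz("side",S(641,258),.085)];G=[atz("top",T(339,91),.085),atz("side",S(536,117),.085)]
print(B,G)
bl=[atz("top",T(30,293),.092),atz("side",S(637,285),.092)]; br=[atz("top",T(350,24),.092),atz("side",S(496,97),.092)]; print("board outer",bl,br)
print("tri",tri(T(99,294),S(641,258)),tri(T(339,91),S(536,117)))
# board inner top edge, top cam
for p in[(52,297),(365,48)]: print("bd inner",atz("top",T(*p),.092))
print("lip outer",atz("top",T(130,388),.024))
# tile on desk: plate top in side
for p in[(732,92),(757,115)]: print("tile top",atz("side",S(*p),.075))
E
```

```text
[array([ 0.4769, -0.0007,  0.085 ]), array([0.4748, 0.0003, 0.085 ])] [array([ 0.5955, -0.1324,  0.085 ]), array([ 0.5914, -0.1293,  0.085 ])]
board outer [array([0.4761, 0.0364, 0.092 ]), array([0.4694, 0.033 , 0.092 ])] [array([ 0.6335, -0.1381,  0.092 ]), array([ 0.6261, -0.1365,  0.092 ])]
tri [ 0.476  -0.0007  0.0841] [ 0.5942 -0.1325  0.0826]
bd inner [0.4741 0.0239 0.092 ]
bd inner [ 0.6194 -0.1471  0.092 ]
lip outer [ 0.4279 -0.0091  0.024 ]
tile top [ 0.4538 -0.2151  0.075 ]
tile top [ 0.429  -0.1908  0.075 ]
```

The fired tile stands upright on the desk at side crop (745,130). The ledge plates' top middles are at about (0.477,-0.001) and (0.595,-0.131), so the plate goes at about (0.535,-0.067) with yaw 0.73, which matches the tile's yaw now. I'll grip it by the edges.

carry_out(linear=[[0, 0, -0.05], [0, 0, -0.05], [0, 0, -0.04], [0, 0, -0.014], [0, 0, 0]], angular=[[0, 0, 0], [0, 0, 0], [0, 0, 0], [0, 0, 0], [0, 0, 0]], hand=[0.75, 0.75, 0.75, 0.75, 0.75])

```text
clock: 20.0
position: [0.4405, -0.2065, 0.2169]
ee_rot: [-0.002, 0.934, 0.358, -0.001]
contact_force: [0.2, 0.1, 0.4]
width: 0.064
gripper_force: 0.0
```

carry_out(linear=[[0, 0, 0], [0, 0, 0], [0, 0, 0], [0, 0, 0], [0, 0, 0], [0, 0, 0]], angular=[[0, 0, 0], [0, 0, 0], [0, 0, 0], [0, 0, 0], [0, 0, 0], [0, 0, 0]], hand=[0.3, 0.3, 0.3, 0.3, 0.3, 0.3], force=30)

```text
clock: 20.5
position: [0.4417, -0.2072, 0.2197]
ee_rot: [0.001, 0.934, 0.357, 0.001]
contact_force: [-0.5, 0.1, 4.7]
width: 0.0393
gripper_force: 32.0
```

carry_out(linear=[[0, 0, 0.02], [0, 0, 0.05], [0, 0, 0.07], [0, 0, 0.07], [0, 0, 0.03], [0, 0, 0]], angular=[[0, 0, 0], [0, 0, 0], [0, 0, 0], [0, 0, 0], [0, 0, 0], [0, 0, 0]], hand=[0.3, 0.3, 0.3, 0.3, 0.3, 0.3])

```text
clock: 21.0
position: [0.4422, -0.2076, 0.3428]
ee_rot: [0.004, 0.934, 0.357, 0.003]
contact_force: [0.0, -0.5, -1.1]
width: 0.0393
gripper_force: 31.8
```

carry_out(linear=[[0.02, 0.0305, 0], [0.03, 0.0457, 0], [0.035, 0.0534, 0], [0.035, 0.0534, 0], [0.035, 0.0534, 0], [0.0225, 0.0343, 0], [0, 0, 0], [0, 0, 0]], angular=[[0, 0, 0], [0, 0, 0], [0, 0, 0], [0, 0, 0], [0, 0, 0], [0, 0, 0], [0, 0, 0], [0, 0, 0]], hand=[0.3, 0.3, 0.3, 0.3, 0.3, 0.3, 0.3, 0.3])

```text
clock: 21.67
position: [0.5298, -0.0707, 0.3371]
ee_rot: [-0.001, 0.933, 0.359, -0.001]
contact_force: [0.7, -0.1, -0.3]
width: 0.0394
gripper_force: 31.7
```

carry_out(linear=[[0, 0, 0], [0, 0, 0]], angular=[[0, 0, 0], [0, 0, 0]], hand=[0.3, 0.3])

```text
clock: 21.83
position: [0.5292, -0.0723, 0.338]
ee_rot: [-0.0, 0.934, 0.357, -0.001]
contact_force: [0.0, -0.3, -0.0]
width: 0.0394
gripper_force: 31.7
```

carry_out(linear=[[0.005, 0.0045, 0], [0, 0, -0.05], [0, 0, -0.05], [0, 0, -0.04], [0, 0, 0], [0, 0, 0], [0, 0, 0]], angular=[[0, 0, 0], [0, 0, 0], [0, 0, 0], [0, 0, 0], [0, 0, 0], [0, 0, 0], [0, 0, 0]], hand=[0.3, 0.3, 0.3, 0.3, 0.3, 0.3, 0.3])

```text
clock: 22.42
position: [0.533, -0.0699, 0.2697]
ee_rot: [0.001, 0.934, 0.357, 0.001]
contact_force: [0.0, -0.0, 0.4]
width: 0.0394
gripper_force: 31.7
```

carry_out(linear=[[0, 0, -0.01], [0, 0, -0.01], [0, 0, -0.01], [0, 0, 0], [0, 0, 0]], angular=[[0, 0, 0], [0, 0, 0], [0, 0, 0], [0, 0, 0], [0, 0, 0]], hand=[0.3, 0.3, 0.3, 0.3, 0.3])

```text
clock: 22.83
position: [0.5323, -0.0693, 0.2534]
ee_rot: [-0.0, 0.934, 0.357, -0.0]
contact_force: [0.5, -0.1, 0.1]
width: 0.0396
gripper_force: 31.7
```

Its underside is at about 34 mm, just above the lip, so I'll go in slowly.

carry_out(linear=[[0, 0, -0.01], [0, 0, -0.01], [0, 0, -0.01], [0, 0, 0]], angular=[[0, 0, 0], [0, 0, 0], [0, 0, 0], [0, 0, 0]], hand=[0.3, 0.3, 0.3, 0.3])

```text
clock: 23.17
position: [0.532, -0.0692, 0.2374]
ee_rot: [-0.001, 0.934, 0.357, -0.001]
contact_force: [-0.3, -0.2, -0.3]
width: 0.0395
gripper_force: 31.7
```

carry_out(linear=[[0, 0, -0.006], [0, 0, -0.004], [0, 0, 0], [0, 0, 0]], angular=[[0, 0, 0], [0, 0, 0], [0, 0, 0], [0, 0, 0]], hand=[0.3, 0.3, 0.3, 0.3])

```text
clock: 23.5
position: [0.5325, -0.0694, 0.2335]
ee_rot: [0.0, 0.934, 0.357, -0.0]
contact_force: [0.2, 0.2, 0.1]
width: 0.0394
gripper_force: 31.7
```

carry_out(linear=[[0, 0, -0.004], [0, 0, -0.002], [0, 0, 0], [0, 0, 0]], angular=[[0, 0, 0], [0, 0, 0], [0, 0, 0], [0, 0, 0]], hand=[0.3, 0.3, 0.3, 0.3])

```text
clock: 23.83
position: [0.5325, -0.0694, 0.2306]
ee_rot: [0.0, 0.934, 0.357, 0.0]
contact_force: [0.1, -0.1, 0.3]
width: 0.0391
gripper_force: 31.7
```

carry_out(linear=[[0, 0, -0.002], [0, 0, 0], [0, 0, 0]], angular=[[0, 0, 0], [0, 0, 0], [0, 0, 0]], hand=[0.3, 0.3, 0.3])

```text
clock: 24.08
position: [0.5326, -0.0694, 0.2298]
ee_rot: [0.0, 0.934, 0.357, 0.0]
contact_force: [0.7, 0.1, 1.2]
width: 0.0391
gripper_force: 31.7
```

carry_out(linear=[[0, 0, 0], [0, 0, 0], [0, 0, 0], [0, 0, 0], [0, 0, 0.02], [0, 0, 0.05], [0, 0, 0.07], [0, 0, 0.07]], angular=[[0, 0, 0], [0, 0, 0], [0, 0, 0], [0, 0, 0], [0, 0, 0], [0, 0, 0], [0, 0, 0], [0, 0, 0]], hand=[0.7, 0.7, 0.7, 0.7, 0.7, 0.7, 0.7, 0.7])

```text
clock: 24.75
position: [0.532, -0.0693, 0.3357]
ee_rot: [-0.001, 0.934, 0.357, -0.001]
contact_force: [0.6, 1.1, 0.1]
width: 0.0602
gripper_force: 0.0
```

carry_out(linear=[[-0.03, -0.02, 0.05], [-0.06, -0.04, 0], [-0.06, -0.04, 0], [-0.06, -0.04, 0], [-0.06, -0.04, 0], [-0.06, -0.04, 0], [0, 0, 0], [0, 0, 0]], angular=[[0, 0, 0], [0, 0, 0], [0, 0, 0], [0, 0, 0], [0, 0, 0], [0, 0, 0], [0, 0, 0], [0, 0, 0]], hand=[0.7, 0.7, 0.7, 0.7, 0.7, 0.7, 0.7, 0.7])

```text
clock: 25.42
position: [0.3663, -0.18, 0.3605]
ee_rot: [0.001, 0.935, 0.356, 0.001]
contact_force: [0.2, 0.4, 0.1]
width: 0.0599
gripper_force: 0.0
```

```bash
python3 - <<'E'
from h import *
a=manip.get_image("top")[:,:,::-1];b=manip.get_image("side")[:,:,::-1]
t=cv2.resize(a[150:290,190:390],(0,0),fx=2.4,fy=2.4,interpolation=2);s=cv2.resize(b[110:330,255:385],(0,0),fx=2.3,fy=2.3,interpolation=2)
c=np.zeros((510,800,3),np.uint8);c[:336,:480]=t;c[:506,490:789]=s
cv2.imwrite("pics/l6.png",c)
E
```

```text
(no output)
```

View pics/l6.png

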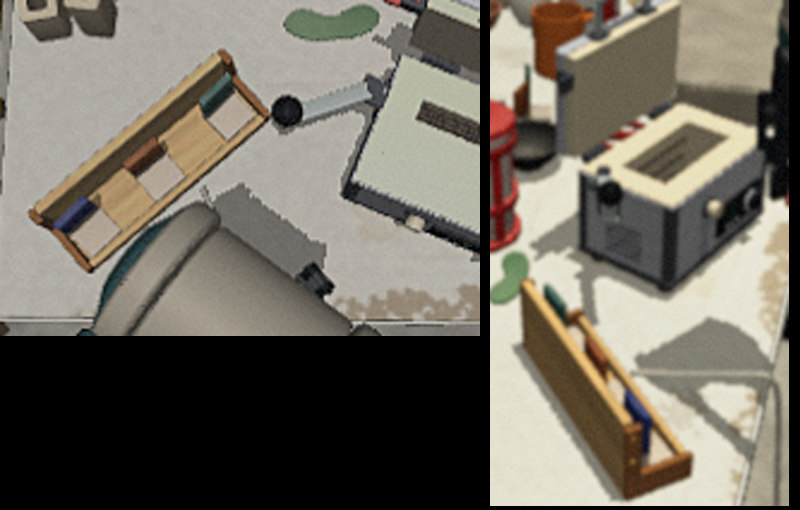

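The fired tile stands midway between the other two, upright and in line with them, at top crop (145,158) and side crop (597,352). The latch is swung out, the lid is open and the gripper is free, so I'm handing in.

```bash
python3 -c "
from rig import manip
print(manip.sign_off())"
```

```text
the job is handed in; nothing more can be done
None
```

I handed the job in at about 25.5 s: the latch is swung clear, the lid stands open, and the fired tile stands upright in the ledge channel, midway between the two other tiles and facing front. The final pictures showed all of this; the sign-off returned no verdict.

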